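Fetch the end cap from behind the tins

TASK

The beige pipe end cap for this repair stands in the rear place of the grey stock tray, hemmed in by the blue tin, the dark tin and the white capacitor can. First stand all three of these aside on the black rubber mat; then put the cap, the way up it is, on the middle of the yellow spot in the blue job tray; then put each of the three back upright exactly where it stood on the stock tray. Never tip any of the three over, and leave the white tee and the brass nipple on the job tray where they are.

Things in the scene. Friction and masses are not known exactly. Their poses are not given: they have to be found in the camera images.
- stock_tray: Grey fixed tray, 190 (x) x 250 (y) mm, turned up to 0.18 rad. Face 10 mm above table; lip 18 mm high, 5 thick, at rear (+x) and y sides. Origin: centre of underside. White rings at (mm) left (20,77), right (20,-77), front (-50,0), 78 wide; rear (20,0), 58 wide. At the start the two tins and the capacitor stand, in any order, centred on left, right, front; the cap within 6 mm of rear's centre.
- rubber_mat: Black ribbed rubber mat, fixed, 210 x 210 mm and 10 mm thick: the side area, with room for three things. Origin: centre of its underside. Turned by up to 0.18 rad.
- job_tray: Shallow blue tray, fixed, 160 (its x) x 220 mm (its y), floor 8 mm above the table, rim 4 mm thick and 16 mm high all round. Origin: centre of its underside. The tee lies on its +y half, the yellow spot is on its -y half. Turned by up to 0.18 rad. The stock tray, the mat and the job tray stand side by side in any order.
- yellow_spot (a point): Centre of the round yellow spot, 64 mm across, on the floor of the job tray (50 mm from the tray's centre along its -y); this point lies on the tray floor, axes as the tray's.
- blue_tin: Blue round tin, standing, 68 mm diameter, 92 mm high, about 0.4 kg. Origin: centre of its underside, z up. Any yaw.
- dark_tin: Dark maroon round tin with red marks and a narrower screw cap on top, standing, 69 mm diameter over the body, 96 mm high with the cap, about 0.42 kg; grip the body, 50 to 60 mm above its foot. Origin: centre of its underside, z up. Any yaw.
- capacitor: Slim white motor capacitor can with two short terminals on top, standing, 48 mm diameter, 117 mm high with the terminals, about 0.21 kg; grip it 60 to 85 mm above its foot. Origin: centre of its underside, z up. Any yaw.
- end_cap: Beige round plastic pipe end cap, open end up, 46 mm diameter, 33 mm high, about 0.03 kg (it does not nest; treat it as a solid disc). Origin: centre of its underside, z up. Any yaw.
- tee: Off-white plastic pipe tee, 62 x 82 x 41 mm, lying loose on the job tray about 110 mm from the yellow spot; must not be disturbed. Origin: centre of its underside.
- nipple: Small brass hex nipple, 25 x 47 x 22 mm, lying loose on the job tray between the tee and the tray's front rim, about 110 mm from the yellow spot; must not be disturbed. Origin: centre of its underside.
There are look-alikes about, which are no part of the job. What is shaped like the capacitor but purple is not meant.

How it is judged:
By the outcome, as a careful person would: the job done as asked, in the order asked, and still so for the second after the job is handed in, with the robot touching nothing.
It also fails if it takes over 152 s, if anything falls off the work surface, if the arm or the gripper's body presses on something with over 40 N, if the wrist force passes 120 N, or if a joint passes its speed limit or range.

ROBOT

A 6-joint arm with a two-finger parallel gripper is mounted at the origin on a cart in front of the work surface, level with it; the furniture and walls round the work are solid. World frame = base frame: x ahead of the robot, y to its left, z up, the work surface at z = 0. Lengths are in m, angles in rad, forces in N, time in s.
With the tool pointing down it reaches from about 0.225 to 0.875 m from the base axis. Payload 3.4 kg.
Tool frame: the origin (TCP) lies on the centre line of the jaws, within the pads' length; the fingertips stand 17 mm ahead of it and the grasp point (between the pads) lies 2 mm behind it (manip.finger_overhang is the distance from the TCP to the fingertips, in m); y points along the fingers, x is the direction in which the jaws open and shut, and the axes are right-handed (so a half turn about y gives the same grasp; the last joint's range is limited). The gripper opens to 85 mm and grips with 20 to 120 N. Pads are 22 mm wide; open, the fingers measure 114 mm over their backs; the gripper's body (76 mm by 85 mm) begins 54 mm behind the grasp point. The pads swing forward as they close: fully open they stand 13 mm farther back than shut.
Start: joints at [1.001, 0.276, 1.505, -0, 1.361, -0.121], TCP at [0.25, 0.518, 0.248] pointing down, gripper open.
Joint ranges: [-2.89, 2.89], [-0.75, 2.08], [0.22, 2.7], [-1.18, 4.32], [0.11, 2.71], [-2.7, 2.7]. Speed limits (rad/s): [2.57, 2.57, 3.14, 3.14, 3.14, 3.14].

INTERFACE

Orientations are given as a unit quaternion [w, x, y, z].
In Python, from rig import manip gives the robot as it stands.
- The arm moves only by the tool arm_command, never from a script. Its argument "commands" is a list of rows, each a list of 3 entries, a list of its own where there are three numbers: the finger opening in cm, from 0 to 8.54, then the shift along the world's x, y, z in cm, then the turn about the world's z in rad. A call has 1 to 12 rows; each row shifts and turns the commanded pose from where the row before left it; what a row does not reach is not made up. A row lasts 1/10 s, in which the tool goes at most 50 mm and 8.59 degrees, less where a joint would pass 70% of its speed; a pose out of reach is approached as far as the arm can. A call with a gripper value outside its range is refused whole. The fingers move at their own pace and stop on an object; "grip_force" is the grip in N (left out, the last holds). Time passes only in rows, so rows that do not move let the fingers close. It gives the time, the measured TCP pose, the force and the opening at its end, in the units of the state.
- manip.get_state(): the state, without advancing time (a new reading comes with each control period).
- manip.get_image(name): name is "scene" or "top" or "wrist"; returns a dict with "pixels" (400x640x3 uint8, red, green, blue), "range_z" (400x640 float32, m along the optical axis (not along the pixel's ray), 0 where there is no reading), "intrinsics" (3x3 intrinsics, pixels), "R" (3x3) and "t" (3): a world point X has camera coordinates R X + t. Camera axes: x right, y down, z forward; pixel columns grow to the right and rows downward; lengths in m; the calibration is good to about 2 mm. A picture is of the moment at which its call begins.
- manip.sign_off(): hands the job in, once; it reports no verdict.
The state is a dict: "clock": time; "qpos": joint angles; "qd": joint speeds; "effort": joint torques, N m; "position": TCP position; "ee_rot": TCP orientation; "contact_force": force on the tool from outside, world axes, zero at the start; "moment": the same for the moment, N m; "width": finger opening in m.
Only numpy, scipy, OpenCV 4.12 (cv2) and the standard library are available. Lean on these libraries where they do the work, as an engineer would, in place of code of your own. Each camera call takes 0.05 s, during which the arm holds its last target.

## Working session

There is one attempt and no reset: what is moved stays moved. The work goes in short steps, Python scripts to look and compute and a tool call to move; the robot and the scene stay as the last step left them, time stands still between calls to the robot, and variables do not carry over. Pictures are saved under pics/ and viewed, and the job is handed in when it is done.

Besides the shell and the picture viewer there is one more tool, called after ">>>" as name(argument=value, ...) on one line, values as JSON. arm_command: Moves the arm, as the interface text tells. Its arguments: {"type":"object","properties":{"commands":{"type":"array"},"grip_force":{"type":"number"}},"required":["commands"]}

```bash
ls; mkdir -p pics; python3 - <<'E'
from rig import manip
import cv2
print(manip.get_state())
for n in ["scene","top","wrist"]:
    im=manip.get_image(n); cv2.imwrite(f"pics/{n}0.png",im["pixels"][:,:,::-1])
    print(n,im["intrinsics"],im["R"],im["t"])
E
```

```text
pics
{'clock': 0.0, 'qpos': array([ 1.00102569e+00,  2.76617139e-01,  1.50614166e+00,  1.88778825e-05,
        1.36068658e+00, -1.20977902e-01]), 'qd': array([ 0.0005896 , -0.00182474, -0.00130246,  0.00045101,  0.00113203,
        0.00026463]), 'effort': array([-8.31966045e-04, -4.16767859e+01, -2.45802408e+01, -5.64044990e-05,
        1.07556311e-02,  6.76506062e-06]), 'position': array([0.24919902, 0.51764552, 0.24742365]), 'ee_rot': array([-0.59845062,  0.59899686,  0.37560858, -0.37679942]), 'contact_force': array([0.04745936, 0.14370302, 0.12306467]), 'moment': array([-0.00507909, -0.0104667 ,  0.03736346]), 'width': 0.08565141954852035}
scene [[369.00956904   0.         318.45374128]
 [  0.         369.00956904 198.34770601]
 [  0.           0.           1.        ]] [[ 0.55139162 -0.83416896 -0.01137651]
 [-0.5200571  -0.33303465 -0.78652942]
 [ 0.65230966  0.43960216 -0.61744801]] [-0.23076428  0.27606115  0.64139571]
top [[434.69369926   0.         325.56588035]
 [  0.         434.69369926 192.99804067]
 [  0.           0.           1.        ]] [[ 0.010903   -0.99988713 -0.01033654]
 [-0.9845366  -0.00892702 -0.17495141]
 [ 0.17483939  0.01208419 -0.98452281]] [0.00945739 0.42817323 1.36867571]
wrist [[351.9522181    0.         317.45689671]
 [  0.         351.9522181  204.4838333 ]
 [  0.           0.           1.        ]] [[ 4.33467721e-01  9.01168745e-01 -7.92462175e-04]
 [ 8.59856777e-01 -4.13332888e-01  2.99670230e-01]
 [ 2.69725895e-01 -1.30578776e-01 -9.54042517e-01]] [-0.57512554 -0.03814745  0.37917983]
```

View pics/scene0.png

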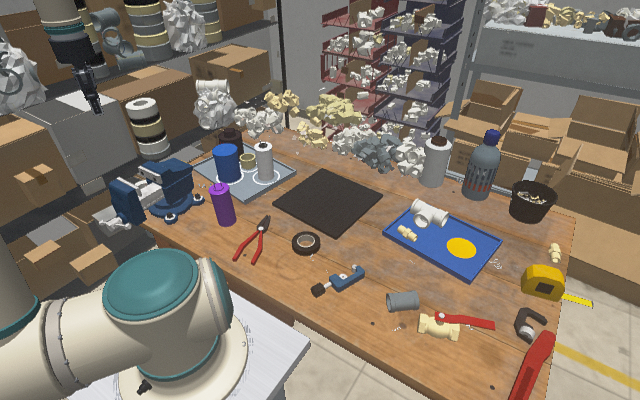

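View pics/top0.png

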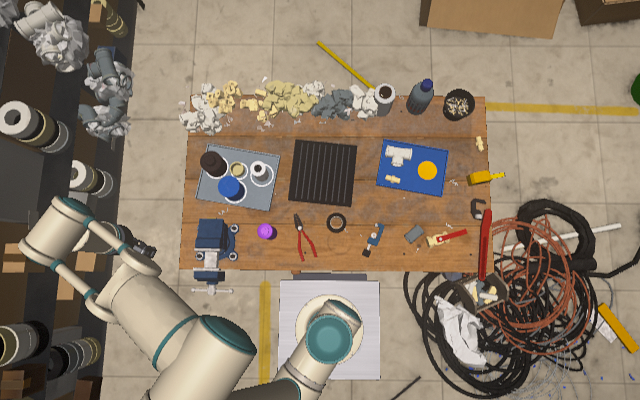

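View pics/wrist0.png

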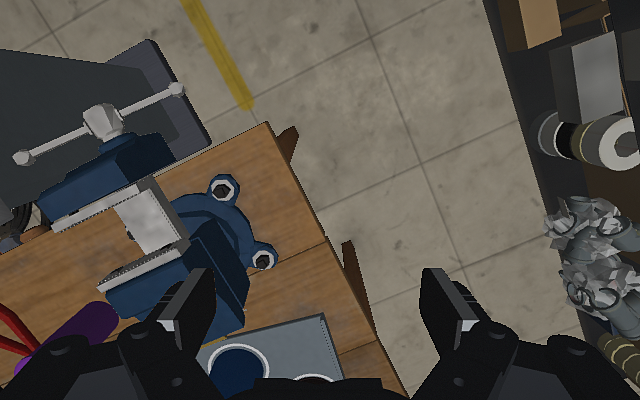

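```bash
cat > h.py <<'E'
import numpy as np, cv2
from rig import manip
def cloud(n):
    im=manip.get_image(n); K=im["intrinsics"];z=im["range_z"]
    v,u=np.mgrid[0:400,0:640]
    c=np.stack([(u-K[0,2])/K[0,0]*z,(v-K[1,2])/K[1,1]*z,z],-1)
    P=(c-im["t"])@im["R"]; P[z==0]=np.nan
    hsv=cv2.cvtColor(im["pixels"],cv2.COLOR_RGB2HSV)
    return im,P,hsv
def ray(im,u,v,h):
    K=im["intrinsics"];d=np.array([(u-K[0,2])/K[0,0],(v-K[1,2])/K[1,1],1])@im["R"]
    C=-im["R"].T@im["t"]; return C+d*(h-C[2])/d[2]
def st():
    s=manip.get_state();print(round(s["clock"],2),s["position"].round(4),s["contact_force"].round(1),round(s["width"],4),s["qpos"].round(3))
E
python3 - <<'E'
from h import *
im,P,hsv=cloud("top")
p=im["pixels"]
big=cv2.resize(p[125:215,180:460][:,:,::-1],None,fx=2.85,fy=2.85,interpolation=cv2.INTER_CUBIC);cv2.imwrite("pics/topz.png",big)
for (u,v) in [(213,160),(231,186),(258,167),(238,170),(270,175),(250,190),(320,170),(427,170),(400,185),(398,150),(392,179),(265,231)]:
    print((u,v),P[v,u].round(4),hsv[v,u],ray(im,u,v,0.01)[:2].round(3))
E
```

```text
(213, 160) [0.5186 0.3671 0.102 ] [ 7 68 68] [0.542 0.393]
(231, 186) [0.4364 0.3069 0.1002] [110 168 170] [0.454 0.328]
(258, 167) [0.495  0.2233 0.1113] [11 49 57] [0.519 0.241]
(238, 170) [0.5071 0.3062 0.0152] [ 22  85 209] [0.508 0.307]
(270, 175) [0.4926 0.2    0.0079] [108  20 150] [0.492 0.2  ]
(250, 190) [0.4405 0.2641 0.0115] [104  19 148] [0.441 0.264]
(320, 170) [0.5094 0.0333 0.0154] [15 53 48] [0.511 0.033]
(427, 170) [ 0.5146 -0.3231  0.006 ] [ 23 255 237] [ 0.514 -0.322]
(400, 185) [ 0.4624 -0.2319  0.0085] [110 165 156] [ 0.462 -0.232]
(398, 150) [ 0.5705 -0.221   0.0492] [ 18  21 221] [ 0.582 -0.227]
(392, 179) [ 0.4782 -0.203   0.0282] [ 22  89 238] [ 0.482 -0.206]
(265, 231) [0.297  0.1949 0.1088] [142 130 235] [0.306 0.21 ]
```

View pics/topz.png

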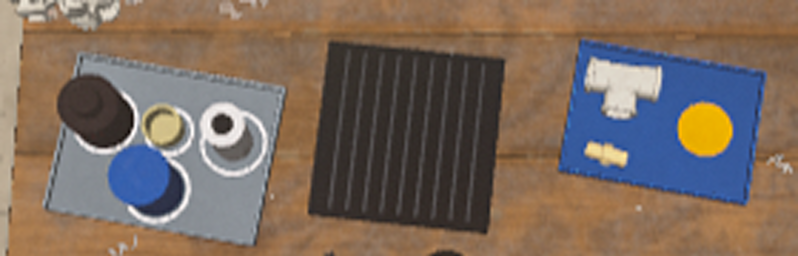

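```bash
python3 - <<'E'
from h import *
im,P,hsv=cloud("top")
H,S,V=[hsv[...,i].astype(int) for i in range(3)]
v,u=np.mgrid[0:400,0:640]
roi=(v>130)&(v<215)&(u>185)&(u<460)
def comp(m,seed):
    m=cv2.morphologyEx((m&roi).astype(np.uint8),cv2.MORPH_CLOSE,np.ones((3,3)))
    n,l=cv2.connectedComponents(m); return l==l[seed[1],seed[0]]
def rect(m,h,name):
    ys,xs=np.nonzero(m)
    pts=np.array([ray(im,a,b,h)[:2] for a,b in zip(xs,ys)],np.float32)
    r=cv2.minAreaRect(pts*1000); print(name,m.sum(),r)
    return r
rect(comp((H>95)&(H<120)&(S<60)&(V>80),(250,190)),.012,"stock")
rect(comp((V<62)&(u>280)&(u<365),(320,170)),.010,"mat")
rect(comp((H>100)&(H<120)&(S>120)&(u>370),(400,185)),.012,"job")
m=comp((H>18)&(H<30)&(S>180)&(u>410),(427,170));ys,xs=np.nonzero(m);print("spot",m.sum(),ray(im,xs.mean(),ys.mean(),.008))
m=comp((H>100)&(H<120)&(S>140)&(u<260)&(P[...,2]>.09),(231,186));ys,xs=np.nonzero(m);print("blue",m.sum(),ray(im,xs.mean(),ys.mean(),.102), np.nanmean(P[m],0))
m=comp((S<60)&(V>170)&(u>245)&(u<275)&(P[...,2]>.09),(253,168));ys,xs=np.nonzero(m);print("cap",m.sum(),ray(im,(xs.min()+xs.max())/2,(ys.min()+ys.max())/2,.12),xs.min(),xs.max(),ys.min(),ys.max())
m=(P[...,2]>.085)&roi&(u<225);ys,xs=np.nonzero(m);print("dark",m.sum(),P[m].mean(0))
E
```

```text
stock 2581 ((486.1826171875, 307.8187255859375), (250.01544189453125, 188.49557495117188), 80.49299621582031)
mat 3772 ((502.9541015625, 24.966690063476562), (206.744873046875, 206.90940856933594), 84.40772247314453)
job 2263 ((522.3043212890625, -272.8131103515625), (219.65037536621094, 159.1988525390625), 79.96810913085938)
spot 264 [ 0.51444302 -0.32226622  0.008     ]
blue 353 [0.43546932 0.31420238 0.102     ] [0.43533554 0.31399233 0.10286703]
cap 147 [0.48975367 0.22322522 0.12      ] 250 265 161 175
dark 444 [0.49972934 0.36768865 0.09601479]
```

```bash
python3 - <<'E'
from h import *
from scipy.spatial.transform import Rotation as Ro
s=manip.get_state();q=s["ee_rot"];print(Ro.from_quat(q[[1,2,3,0]]).as_matrix().round(3))
im=manip.get_image("wrist");print(-im["R"].T@im["t"])
im,P,hsv=cloud("top")
m=(np.mgrid[0:400,0:640][0]>212)&(np.mgrid[0:400,0:640][0]<300)
u=np.mgrid[0:400,0:640][1]; m&=(u>190)&(u<242)&(P[...,2]>.02)
Q=P[m];print("vise",Q.min(0),Q.max(0));t=Q[Q[:,2]>.1];print(t.min(0),t.max(0))
print([P[v,u].round(3) for u,v in [(383,97),(421,95)]])
E
```

```text
[[ 0.434 -0.    -0.901]
 [ 0.901 -0.001  0.434]
 [-0.001 -1.     0.   ]]
[0.17989991 0.55214709 0.37309536]
vise [0.10904198 0.29053718 0.02002193] [0.3404219  0.436026   0.13370319]
[0.15510554 0.32505753 0.10000372] [0.3388959  0.40381494 0.13370319]
[array([ 0.718, -0.164,  0.133]), array([ 0.721, -0.281,  0.144])]
```

>>> arm_command(commands=[[8.5, [2.4, -2.6, 1.4], 0.035], [8.5, [2.4, -2.6, 1.4], 0.035], [8.5, [2.4, -2.6, 1.4], 0.035], [8.5, [2.4, -2.6, 1.4], 0.035], [8.5, [2.4, -2.6, 1.4], 0.035], [8.5, [2.4, -2.6, 1.4], 0.035], [8.5, [2.4, -2.6, 1.4], 0.035], [8.5, [2.4, -2.6, 1.4], 0.035], [8.5, [0, 0, 0], 0], [8.5, [0, 0, 0], 0]], grip_force=50)

```text
clock: 1.35
position: [0.4418, 0.3097, 0.3604]
ee_rot: [0.541, -0.541, -0.456, 0.455]
contact_force: [-0.2, 0.4, -0.8]
width: 0.0852
```

```bash
python3 - <<'E'
from h import *
st()
im,P,hsv=cloud("wrist");cv2.imwrite("pics/w1.png",im["pixels"][:,:,::-1])
np.savez("w1.npz",pixels=im["pixels"],P=P,R=im["R"],t=im["t"],intrinsics=im["intrinsics"])
st()
E
```

```text
1.35 [0.4418 0.3097 0.3604] [-0.2  0.4 -0.8] 0.0852 [ 4.820e-01  1.790e-01  1.363e+00  1.000e-03  1.599e+00 -9.180e-01]
1.4 [0.4411 0.3102 0.36  ] [ 0.9  0.3 -0.1] 0.0854 [ 4.830e-01  1.790e-01  1.364e+00  1.000e-03  1.599e+00 -9.180e-01]
```

View pics/w1.png

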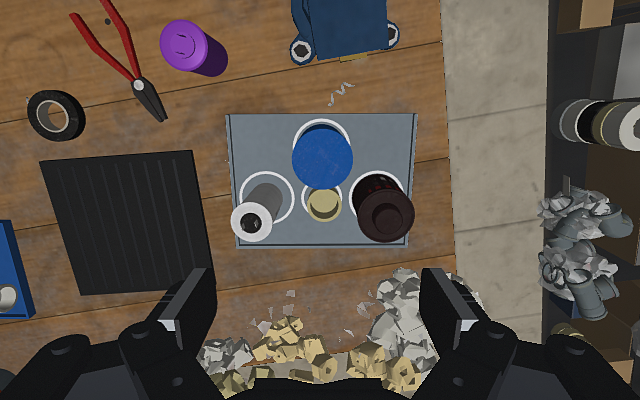

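```bash
cat > m1.py <<'E'
from h import *
d=np.load("w1.npz");im={k:d[k] for k in d};P=im["P"];hsv=cv2.cvtColor(im["pixels"],cv2.COLOR_RGB2HSV)
H,S,V=[hsv[...,i].astype(int) for i in range(3)]
v,u=np.mgrid[0:400,0:640]
roi=(v>105)&(v<255)&(u>215)&(u<425)
def rays(m,h):
    ys,xs=np.nonzero(m);return np.array([ray(im,a,b,h)[:2] for a,b in zip(xs,ys)],np.float32)*1000
m=roi&(H>95)&(H<125)&(S<80)&(V>70)&(P[...,2]<.03)
print("stock",cv2.minAreaRect(rays(m,.012)), "face z",np.nanmedian(P[m][:,2]))
def circ(m,h,n):
    r=cv2.minEnclosingCircle(rays(m,h)); print(n,m.sum(),np.round(r[0],1),round(r[1],1), "z",np.nanmedian(P[m][:,2]).round(4), "cloud mid",((np.nanmin(P[m],0)+np.nanmax(P[m],0))/2)[:2].round(4))
circ(roi&(H>100)&(H<120)&(S>120)&(P[...,2]>.095),.102,"blue")
circ(roi&(V<110)&(u>340)&(P[...,2]>.08)&(P[...,2]<.101),.09,"dark body")
circ(roi&(u>340)&(P[...,2]>.101),.106,"dark cap")
circ(roi&(u<290)&(P[...,2]>.10),.114,"capacitor")
print(np.nanpercentile(P[roi&(u<290)&(P[...,2]>.10)][:,2],[5,50,95]),np.nanpercentile(P[roi&(u>340)&(P[...,2]>.07)][:,2],[5,25,50,75,95]))
circ(roi&(H>18)&(H<32)&(S>60)&(P[...,2]>.035)&(P[...,2]<.055),.043,"cap top")
# purple check and white rings
m=roi&(S<40)&(V>200)&(P[...,2]<.03);n,l,s,c=cv2.connectedComponentsWithStats(m.astype(np.uint8))
for i in range(1,n):
    if s[i,4]>40: print("ring",s[i],np.round(cv2.fitEllipse(rays(l==i,.01))[0:2],1).tolist() if 0 else np.round(cv2.minEnclosingCircle(rays(l==i,.01))[0],1), cv2.minEnclosingCircle(rays(l==i,.01))[1])
E
python3 m1.py
```

```text
stock ((479.9954833984375, 307.80224609375), (256.33551025390625, 200.2363739013672), 80.7204818725586) face z 0.009697433816034107
blue 2908 [434.5 317.3] 33.8 z 0.1014 cloud mid [0.435  0.3173]
dark body 1866 [480.6 368.1] 72.1 z 0.0872 cloud mid [0.4821 0.3786]
dark cap 869 [471.6 364.7] 63.6 z 0.1047 cloud mid [0.4737 0.366 ]
capacitor 1370 [488.2 228.8] 24.9 z 0.1125 cloud mid [0.4897 0.2263]
[0.10980211 0.1124741  0.11576911] [0.08270739 0.08678069 0.08818234 0.10158963 0.10577123]
cap top 357 [504.6 308.9] 23.2 z 0.0423 cloud mid [0.5057 0.3089]
ring [293 119  57  30 203] [430.7 317.9] 37.921878814697266
ring [240 171  54  53 266] [491.3 229.9] 38.562007904052734
ring [349 171  54  44 218] [516.2 381.6] 38.40504455566406
ring [301 186   7  26  60] [502.  284.7] 18.406475067138672
```

>>> arm_command(commands=[[8.5, [2.45, -4.0, 0], 0], [8.5, [2.45, -4.0, 0], 0], [8.5, [0, 0, -4.0], 0], [8.5, [0, 0, -4.0], 0], [8.5, [0, 0, -4.0], 0], [8.5, [0, 0, -4.0], 0], [8.5, [0, 0, -4.0], 0], [8.5, [0, 0, -4.0], 0], [8.5, [0, 0, -2.0], 0], [8.5, [0, 0, -2.0], 0], [8.5, [0, 0, 0], 0], [8.5, [0, 0, 0], 0]], grip_force=40)

```text
clock: 2.6
position: [0.4897, 0.2309, 0.0802]
ee_rot: [0.54, -0.54, -0.456, 0.457]
contact_force: [0.4, -0.1, 0.1]
width: 0.085
```

```bash
python3 - <<'E'
from h import *
st()
im=manip.get_image("wrist");cv2.imwrite("pics/w2.png",im["pixels"][:,:,::-1])
E
```

```text
2.6 [0.4897 0.2309 0.0802] [ 0.4 -0.1  0.1] 0.085 [ 0.312  0.375  1.819  0.     0.948 -1.092]
```

View pics/w2.png

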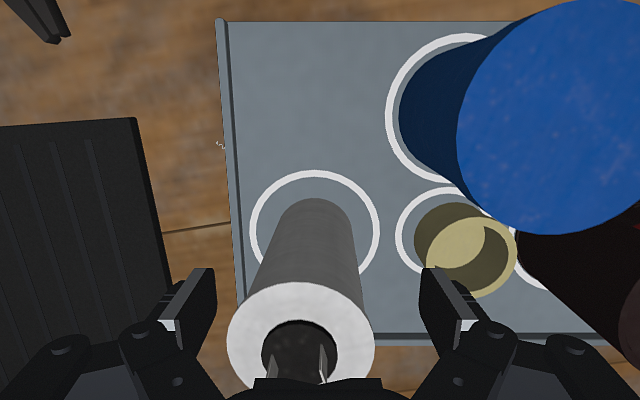

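```bash
python3 - <<'E'
from h import *
im,P,hsv=cloud("wrist")
x=P[345,240:372];print(P[300,300],P[345,240],P[345,360])
H,S,V=[hsv[...,i].astype(int) for i in range(3)]
m=(S<40)&(V>120)&(P[...,2]>.1);m[:270]=0
ys,xs=np.nonzero(m);print(m.sum(),xs.min(),xs.max(),ys.min(),ys.max())
z=np.nanmedian(P[m][:,2]);print(z)
pts=np.array([ray(im,a,b,z)[:2] for a,b in zip(xs,ys)],np.float32)*1000
k=cv2.convexHull(pts)[:,0]; k=k[k[:,0]<495]
A=np.c_[2*k,np.ones(len(k))];s=np.linalg.lstsq(A,(k**2).sum(1),rcond=None)[0];print(s[:2],np.sqrt(s[2]+s[0]**2+s[1]**2))
# ring ellipse
m=(S<40)&(V>180)&(P[...,2]<.03);n,l,st_,c=cv2.connectedComponentsWithStats(m.astype(np.uint8))
for i in range(1,n):
    if st_[i,4]>200:
        ys,xs=np.nonzero(l==i);pts=np.array([ray(im,a,b,.01)[:2] for a,b in zip(xs,ys)],np.float32)*1000
        A=np.c_[2*pts,np.ones(len(pts))];s=np.linalg.lstsq(A,(pts**2).sum(1),rcond=None)[0];print("ring",st_[i],s[:2],np.sqrt(s[2]+s[0]**2+s[1]**2))
E
```

```text
[0.47284972 0.22945099 0.11230966] [0.48635363 0.20730405 0.11165945] [0.49177123 0.24537109 0.11293968]
8778 157 478 278 385
0.11212851486686655
[543.25263631 222.9151184 ] 78.10586485696686
ring [ 384   31  101  150 1702] [435.19601245 317.09076518] 37.02687754443477
ring [ 249  168  130  104 1701] [491.50864539 229.54386441] 36.92585291418643
ring [394 185  71  87 821] [504.036696   304.98246015] 26.63104383311
ring [513 257  34  31 233] [533.92823524 364.91950806] 14.757942181477132
```

>>> arm_command(commands=[[8.5, [0.15, -0.15, 0], 0], [4.0, [0, 0, 0], 0], [4.0, [0, 0, 0], 0], [4.0, [0, 0, 0], 0], [4.0, [0, 0, 0], 0], [4.0, [0, 0, 0], 0], [4.0, [0, 0, 0], 0], [4.0, [0, 0, 0], 0], [4.0, [0, 0, 0], 0]], grip_force=40)

```text
clock: 3.6
position: [0.4923, 0.2284, 0.0809]
ee_rot: [-0.54, 0.541, 0.456, -0.456]
contact_force: [-0.9, -1.2, 5.5]
width: 0.0466
```

```bash
python3 - <<'E'
from h import *
st()
im=manip.get_image("wrist");cv2.imwrite("pics/w3.png",im["pixels"][:,:,::-1])
E
```

```text
3.6 [0.4923 0.2284 0.0809] [-0.9 -1.2  5.5] 0.0466 [ 0.306  0.375  1.817 -0.     0.949 -1.095]
```

View pics/w3.png

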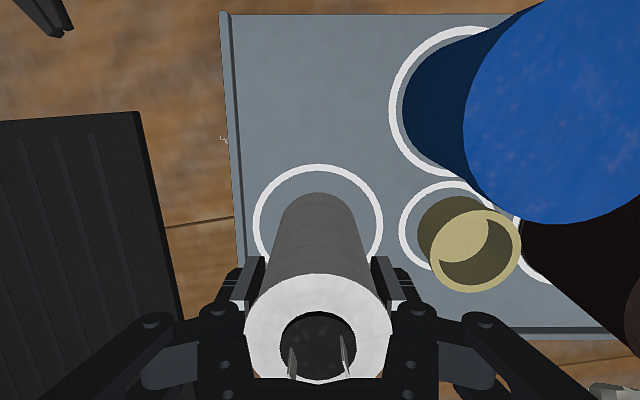

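>>> arm_command(commands=[[4.0, [0, 0, 1.0], 0], [4.0, [0, 0, 3.0], 0], [4.0, [0, 0, 5.0], 0], [4.0, [0, 0, 5.0], 0], [4.0, [1.1, -3.5, 0], 0], [4.0, [1.1, -3.5, 0], 0], [4.0, [1.1, -3.5, 0], 0], [4.0, [1.1, -3.5, 0], 0], [4.0, [1.1, -3.5, 0], 0], [4.0, [1.1, -3.5, 0], 0], [4.0, [0, 0, -2.0], 0], [4.0, [0, 0, -4.0], 0]])

```text
clock: 4.85
position: [0.5609, 0.0171, 0.1624]
ee_rot: [-0.539, 0.543, 0.457, -0.453]
contact_force: [1.0, 0.6, -2.7]
width: 0.0464
```

>>> arm_command(commands=[[4.0, [0, 0, -4.0], 0], [4.0, [0, 0, -2.0], 0], [4.0, [0, 0, -1.0], 0], [4.0, [0, 0, -0.5], 0], [4.0, [0, 0, 0], 0], [4.0, [0, 0, 0], 0]])

```text
clock: 5.45
position: [0.5591, 0.0186, 0.0866]
ee_rot: [-0.54, 0.541, 0.457, -0.455]
contact_force: [0.2, 0.5, -1.8]
width: 0.0466
```

```bash
python3 - <<'E'
from h import *
st()
im=manip.get_image("scene");cv2.imwrite("pics/s3.png",cv2.resize(im["pixels"][120:280,150:480,::-1],None,fx=2.4,fy=2.4))
E
```

```text
5.45 [0.5591 0.0186 0.0866] [ 0.2  0.5 -1.8] 0.0466 [-0.091  0.389  1.775  0.     0.975 -1.493]
```

View pics/s3.png

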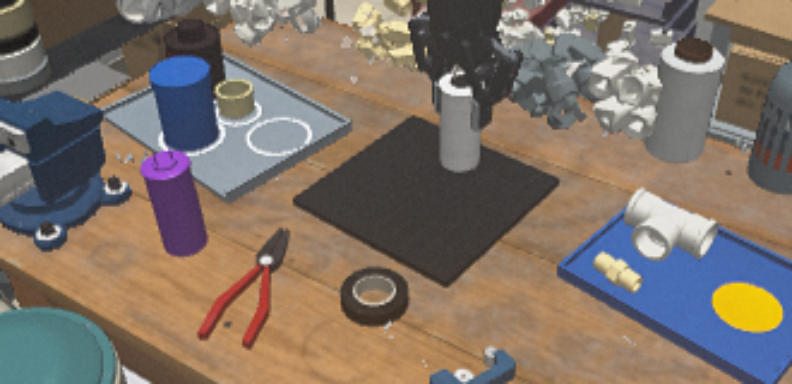

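>>> arm_command(commands=[[4.0, [0, 0, -0.25], 0], [4.0, [0, 0, -0.2], 0], [4.0, [0, 0, 0], 0]])

```text
clock: 5.8
position: [0.5583, 0.0186, 0.0811]
ee_rot: [-0.54, 0.541, 0.456, -0.456]
contact_force: [-0.2, -0.3, -2.6]
width: 0.0464
```

>>> arm_command(commands=[[4.0, [0, 0, -0.1], 0], [4.0, [0, 0, 0], 0]])

```text
clock: 6.0
position: [0.5586, 0.0185, 0.0809]
ee_rot: [-0.54, 0.541, 0.456, -0.456]
contact_force: [-1.4, 0.3, 4.8]
width: 0.0463
```

>>> arm_command(commands=[[6.0, [0, 0, 0], 0], [8.5, [0, 0, 0], 0], [8.5, [0, 0, 0], 0], [8.5, [0, 0, 0], 0], [8.5, [0, 0, 2.0], 0], [8.5, [0, 0, 5.0], 0], [8.5, [0, 0, 5.0], 0], [8.5, [0, 0, 4.0], 0]])

```text
clock: 6.8
position: [0.5584, 0.0186, 0.2425]
ee_rot: [-0.54, 0.541, 0.457, -0.455]
contact_force: [0.6, 0.4, -0.3]
width: 0.0853
```

```bash
python3 - <<'E'
from h import *
st()
im=manip.get_image("wrist");cv2.imwrite("pics/w4.png",im["pixels"][:,:,::-1])
E
```

```text
6.8 [0.5584 0.0186 0.2425] [ 0.6  0.4 -0.3] 0.0853 [-0.091  0.254  1.551  0.     1.335 -1.493]
```

View pics/w4.png

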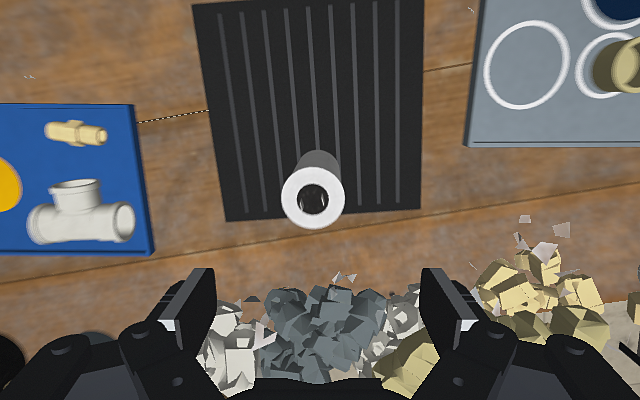

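>>> arm_command(commands=[[8.5, [-1.75, 4.25, 0], 0], [8.5, [-1.75, 4.25, 0], 0], [8.5, [-1.75, 4.25, 0], 0], [8.5, [-1.75, 4.25, 0], 0], [8.5, [-1.75, 4.25, 0], 0], [8.5, [-1.75, 4.25, 0], 0], [8.5, [-1.75, 4.25, 0], 0], [8.5, [-0.05, 0.1, -4.0], 0], [8.5, [0, 0, -4.0], 0], [8.5, [0, 0, 0], 0], [8.5, [0, 0, 0], 0]])

```text
clock: 7.95
position: [0.4349, 0.317, 0.1597]
ee_rot: [0.54, -0.54, -0.456, 0.457]
contact_force: [0.7, -0.8, 1.7]
width: 0.0848
```

```bash
cat > m2.py <<'E'
from h import *
import sys
st()
im,P,hsv=cloud("wrist");cv2.imwrite(sys.argv[1],im["pixels"][:,:,::-1])
H,S,V=[hsv[...,i].astype(int) for i in range(3)]
m=(S<40)&(V>180)&(P[...,2]<.03);n,l,st_,c=cv2.connectedComponentsWithStats(m.astype(np.uint8))
for i in range(1,n):
    if st_[i,4]>200:
        ys,xs=np.nonzero(l==i);pts=np.array([ray(im,a,b,.01)[:2] for a,b in zip(xs,ys)],np.float32)*1000
        A=np.c_[2*pts,np.ones(len(pts))];s=np.linalg.lstsq(A,(pts**2).sum(1),rcond=None)[0];print("ring",st_[i],s[:2].round(1),np.sqrt(s[2]+s[0]**2+s[1]**2).round(1))
E
python3 m2.py pics/w5.png
```

```text
7.95 [0.4349 0.317  0.1597] [ 0.7 -0.8  1.7] 0.0848 [ 0.501  0.287  1.722  0.     1.134 -0.901]
ring [269 147  96  52 691] [435.6 317.2] 37.0
ring [184 231  75  48 443] [491.4 229.4] 36.4
ring [374 231  77  34 398] [516.8 382.2] 36.3
ring [217 269  57  42 300] [494.  230.6] 35.1
```

View pics/w5.png

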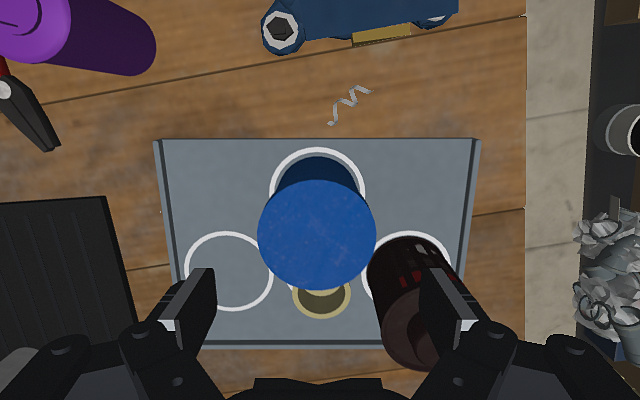

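>>> arm_command(commands=[[8.5, [0, 0, -4.0], 0], [8.5, [0, 0, -3.0], 0], [8.5, [0, 0, -2.0], 0], [8.5, [0, 0, -0.85], 0], [8.5, [0, 0, 0], 0], [6.2, [0, 0, 0], 0], [6.2, [0, 0, 0], 0], [6.2, [0, 0, 0], 0], [6.2, [0, 0, 0], 0], [6.2, [0, 0, 0], 0]], grip_force=50)

```text
clock: 9.0
position: [0.4364, 0.3172, 0.0635]
ee_rot: [-0.54, 0.541, 0.457, -0.455]
contact_force: [-0.1, -3.6, 5.8]
width: 0.0656
```

>>> arm_command(commands=[[6.2, [0, 0, 1.0], 0], [6.2, [0, 0, 3.0], 0], [6.2, [0, 0, 5.0], 0], [6.2, [0, 0, 5.0], 0], [6.2, [0.4, -3.9, 0], 0], [6.2, [0.4, -3.9, 0], 0], [6.2, [0.4, -3.9, 0], 0], [6.2, [0.4, -3.9, 0], 0], [6.2, [0.4, -3.9, 0], 0], [6.2, [0.4, -3.9, 0], 0], [6.2, [0, 0, -2.0], 0], [6.2, [0, 0, -4.0], 0]])

```text
clock: 10.2
position: [0.4623, 0.082, 0.144]
ee_rot: [-0.539, 0.543, 0.458, -0.452]
contact_force: [1.0, 0.7, -4.8]
width: 0.0657
```

>>> arm_command(commands=[[6.2, [0, 0, -4.0], 0], [6.2, [0, 0, -2.0], 0], [6.2, [0, 0, -1.0], 0], [6.2, [0, 0, -0.5], 0], [6.2, [0, 0, -0.2], 0], [6.2, [0, 0, -0.1], 0], [6.2, [0, 0, 0], 0]])

```text
clock: 10.9
position: [0.4598, 0.0832, 0.0642]
ee_rot: [-0.54, 0.541, 0.457, -0.455]
contact_force: [-0.2, -0.9, -3.6]
width: 0.0656
```

```bash
python3 - <<'E'
from h import *
st()
im=manip.get_image("scene");cv2.imwrite("pics/s4.png",cv2.resize(im["pixels"][120:280,150:480,::-1],None,fx=2.4,fy=2.4))
E
```

```text
10.9 [0.4598 0.0832 0.0642] [-0.2 -0.9 -3.6] 0.0656 [ 0.03   0.303  1.998  0.     0.838 -1.372]
```

View pics/s4.png

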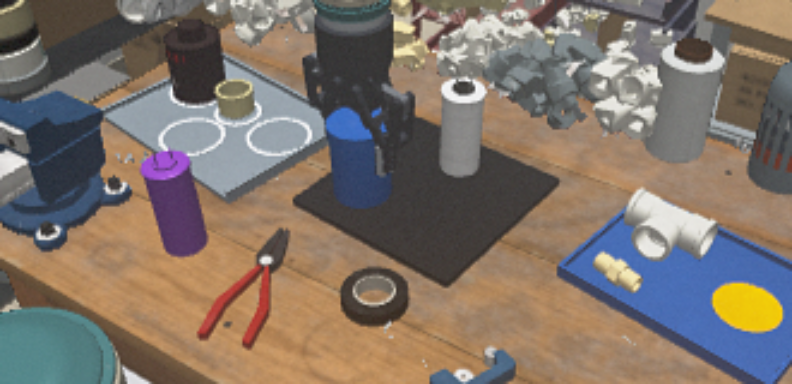

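>>> arm_command(commands=[[6.2, [0, 0, -0.1], 0], [6.2, [0, 0, -0.1], 0], [6.2, [0, 0, -0.05], 0], [6.2, [0, 0, 0], 0]])

```text
clock: 11.35
position: [0.46, 0.083, 0.0634]
ee_rot: [-0.54, 0.541, 0.457, -0.455]
contact_force: [-3.6, -1.4, 15.2]
width: 0.0657
```

>>> arm_command(commands=[[7.0, [0, 0, 0], 0], [8.5, [0, 0, 0], 0], [8.5, [0, 0, 0], 0], [8.5, [0, 0, 0], 0], [8.5, [0, 0, 2.0], 0], [8.5, [0, 0, 5.0], 0], [8.5, [0, 0, 5.0], 0], [8.5, [0, 0, 4.0], 0], [8.5, [0, 0, 2.0], 0]])

```text
clock: 12.25
position: [0.4607, 0.0832, 0.2447]
ee_rot: [-0.539, 0.542, 0.458, -0.454]
contact_force: [1.1, -0.2, 0.8]
width: 0.0848
```

>>> arm_command(commands=[[8.5, [0.7, 3.75, 0], 0], [8.5, [0.7, 3.75, 0], 0], [8.5, [0.7, 3.75, 0], 0], [8.5, [0.7, 3.75, 0], 0], [8.5, [0.7, 3.75, 0], 0], [8.5, [0.7, 3.75, 0], 0], [8.5, [0.7, 3.75, 0], 0], [8.5, [0.7, 3.75, 0], 0], [8.5, [0.15, -0.1, -3.0], 0], [8.5, [0, 0, -3.5], 0], [8.5, [0, 0, 0], 0], [8.5, [0, 0, 0], 0]])

```text
clock: 13.45
position: [0.5163, 0.3819, 0.1754]
ee_rot: [0.54, -0.54, -0.455, 0.457]
contact_force: [0.3, 1.1, 0.6]
width: 0.0849
```

```bash
python3 m2.py pics/w6.png
```

```text
13.45 [0.5163 0.3819 0.1754] [0.3 1.1 0.6] 0.0849 [ 0.529  0.422  1.466  0.     1.256 -0.873]
ring [ 171   53   97  101 1318] [435.5 317.2] 36.9
ring [271 145  91  50 575] [517.5 381.6] 37.1
ring [  90  146   92   87 1056] [491.9 229.7] 36.9
ring [193 157  67  58 483] [504.7 305.6] 27.1
```

View pics/w6.png

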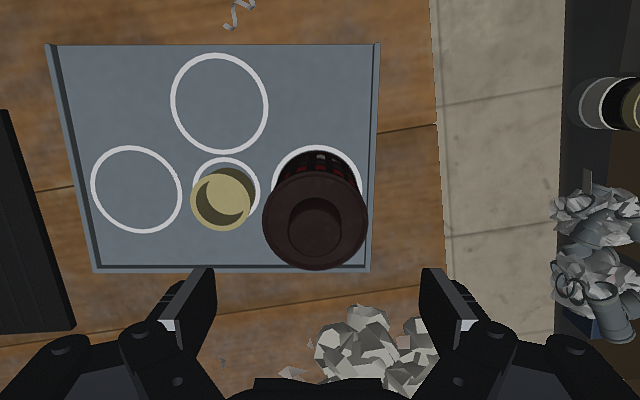

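>>> arm_command(commands=[[8.5, [0, 0, -4.0], 0], [8.5, [0, 0, -4.0], 0], [8.5, [0, 0, -2.0], 0], [8.5, [0, 0, -1.25], 0], [8.5, [0, 0, 0], 0], [6.3, [0, 0, 0], 0], [6.3, [0, 0, 0], 0], [6.3, [0, 0, 0], 0], [6.3, [0, 0, 0], 0], [6.3, [0, 0, 0], 0]], grip_force=50)

```text
clock: 14.5
position: [0.5177, 0.3824, 0.0658]
ee_rot: [-0.54, 0.541, 0.457, -0.455]
contact_force: [-0.9, -2.6, 6.3]
width: 0.0672
```

>>> arm_command(commands=[[6.3, [0, 0, 1.0], 0], [6.3, [0, 0, 3.0], 0], [6.3, [0, 0, 5.0], 0], [6.3, [0, 0, 5.0], 0], [6.3, [-0.7, -4.1, 1.0], 0], [6.3, [-0.7, -4.1, 0], 0], [6.3, [-0.7, -4.1, 0], 0], [6.3, [-0.7, -4.1, 0], 0], [6.3, [-0.7, -4.1, 0], 0], [6.3, [-0.7, -4.1, 0], 0], [6.3, [-0.7, -4.1, 0], 0], [6.3, [-0.7, -4.1, 0], 0]])

```text
clock: 15.7
position: [0.4599, 0.0528, 0.2139]
ee_rot: [-0.54, 0.54, 0.457, -0.456]
contact_force: [0.8, -0.4, -3.5]
width: 0.0673
```

>>> arm_command(commands=[[6.3, [-0.7, -4.1, 0], 0], [6.3, [-0.7, -4.1, 0], 0], [6.3, [0, 0, 0], 0], [6.3, [0, 0, -3.0], 0], [6.3, [0, 0, -5.0], 0], [6.3, [0, 0, -3.0], 0], [6.3, [0, 0, -2.0], 0], [6.3, [0, 0, -1.0], 0], [6.3, [0, 0, -0.5], 0], [6.3, [0, 0, -0.2], 0], [6.3, [0, 0, -0.1], 0], [6.3, [0, 0, 0], 0]])

```text
clock: 16.9
position: [0.4472, -0.028, 0.0661]
ee_rot: [-0.54, 0.541, 0.457, -0.456]
contact_force: [-0.4, -0.6, -2.0]
width: 0.0671
```

```bash
python3 - <<'E'
from h import *
st()
im=manip.get_image("scene");cv2.imwrite("pics/s5.png",cv2.resize(im["pixels"][120:280,150:480,::-1],None,fx=2.4,fy=2.4))
E
```

```text
16.9 [ 0.4472 -0.028   0.0661] [-0.4 -0.6 -2. ] 0.0671 [-0.218  0.277  2.035  0.     0.828 -1.62 ]
```

View pics/s5.png

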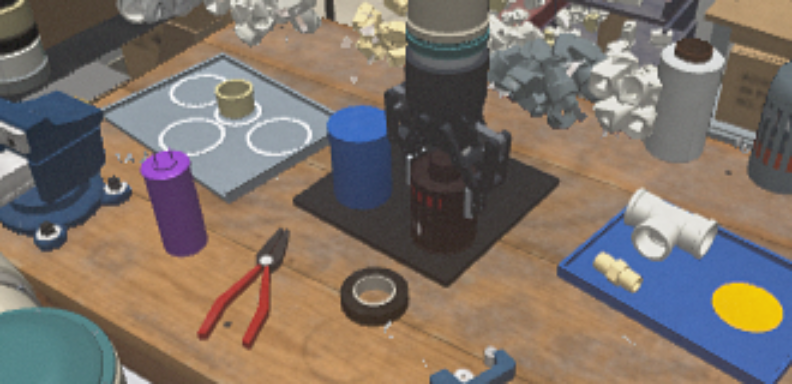

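>>> arm_command(commands=[[6.3, [0, 0, -0.1], 0], [6.3, [0, 0, -0.1], 0], [6.3, [0, 0, 0], 0]])

```text
clock: 17.25
position: [0.4471, -0.028, 0.0658]
ee_rot: [-0.54, 0.541, 0.457, -0.456]
contact_force: [-5.4, -0.7, 14.7]
width: 0.0673
```

>>> arm_command(commands=[[7.0, [0, 0, 0], 0], [8.5, [0, 0, 0], 0], [8.5, [0, 0, 0], 0], [8.5, [0, 0, 0], 0], [8.5, [0, 0, 2.0], 0], [8.5, [0, 0, 5.0], 0], [8.5, [0, 0, 5.0], 0], [8.5, [0, 0, 4.0], 0], [8.5, [0, 0, 2.0], 0]])

```text
clock: 18.15
position: [0.4481, -0.0282, 0.2471]
ee_rot: [-0.539, 0.542, 0.457, -0.455]
contact_force: [0.9, 0.4, -0.0]
width: 0.0847
```

>>> arm_command(commands=[[8.5, [0.65, 3.75, 0], 0], [8.5, [0.65, 3.75, 0], 0], [8.5, [0.65, 3.75, 0], 0], [8.5, [0.65, 3.75, 0], 0], [8.5, [0.65, 3.75, 0], 0], [8.5, [0.65, 3.75, 0], 0], [8.5, [0.65, 3.75, 0], 0], [8.5, [0.65, 3.75, 0], 0], [8.5, [0.65, 3.75, 0], 0], [7.0, [0, 0, -4.0], 0], [7.0, [0, 0, -4.0], 0], [7.0, [0, 0, 0], 0]])

```text
clock: 19.35
position: [0.5009, 0.3082, 0.1575]
ee_rot: [0.541, -0.539, -0.452, 0.461]
contact_force: [-1.6, -0.5, -0.3]
width: 0.0701
```

```bash
cat > m3.py <<'E'
from h import *
import sys
st()
im,P,hsv=cloud("wrist");cv2.imwrite(sys.argv[1],im["pixels"][:,:,::-1])
H,S,V=[hsv[...,i].astype(int) for i in range(3)]
z0=float(sys.argv[2])
m=(H>18)&(H<32)&(S>60)&(S<200)&(abs(P[...,2]-z0)<.005)
n,l,s_,c=cv2.connectedComponentsWithStats(m.astype(np.uint8))
for i in range(1,n):
  if s_[i,4]>150:
    ys,xs=np.nonzero(l==i);pts=np.array([ray(im,a,b,z0)[:2] for a,b in zip(xs,ys)],np.float32)*1000
    r=cv2.minEnclosingCircle(pts);print("cap",s_[i],np.round(r[0],1),r[1],np.nanmedian(P[l==i][:,2]))
m=(H>18)&(H<30)&(S>200)&(P[...,2]<.02)
n,l,s_,c=cv2.connectedComponentsWithStats(m.astype(np.uint8))
for i in range(1,n):
  if s_[i,4]>150:
    ys,xs=np.nonzero(l==i);pts=np.array([ray(im,a,b,.008)[:2] for a,b in zip(xs,ys)],np.float32)*1000
    r=cv2.minEnclosingCircle(pts);print("spot",s_[i],np.round(r[0],1),r[1],pts.mean(0))
E
python3 m3.py pics/w7.png .043
```

```text
19.35 [0.5009 0.3082 0.1575] [-1.6 -0.5 -0.3] 0.0701 [ 0.433  0.365  1.608  0.     1.182 -0.97 ]
cap [ 288  182   63   63 1221] [505.  308.6] 23.517431259155273 0.04239282905339266
```

View pics/w7.png

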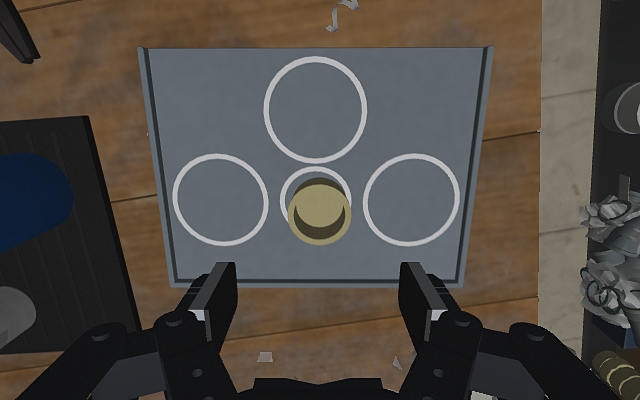

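>>> arm_command(commands=[[7.0, [-0.05, -0.1, -4.0], 0], [7.0, [0, 0, -4.0], 0], [7.0, [0, 0, -3.0], 0], [7.0, [0, 0, -1.5], 0], [7.0, [0, 0, -0.7], 0], [7.0, [0, 0, 0], 0], [7.0, [0, 0, 0], 0], [4.0, [0, 0, 0], 0], [4.0, [0, 0, 0], 0], [4.0, [0, 0, 0], 0], [4.0, [0, 0, 0], 0], [4.0, [0, 0, 0], 0]], grip_force=25)

```text
clock: 20.6
position: [0.5054, 0.3089, 0.033]
ee_rot: [-0.54, 0.541, 0.457, -0.455]
contact_force: [-0.5, -0.7, 5.4]
width: 0.0447
```

>>> arm_command(commands=[[4.0, [0, 0, 1.0], 0], [4.0, [0, 0, 3.0], 0], [4.0, [0, 0, 5.0], 0], [4.0, [0, 0, 5.0], 0], [4.0, [0, 0, 4.0], 0], [4.0, [0.05, -4.2, 1.0], 0], [4.0, [0.05, -4.2, 0], 0], [4.0, [0.05, -4.2, 0], 0], [4.0, [0.05, -4.2, 0], 0], [4.0, [0.05, -4.2, 0], 0], [4.0, [0.05, -4.2, 0], 0], [4.0, [0.05, -4.2, 0], 0]])

```text
clock: 21.8
position: [0.5076, 0.013, 0.2222]
ee_rot: [-0.54, 0.541, 0.456, -0.456]
contact_force: [1.5, -0.3, -0.3]
width: 0.0448
```

>>> arm_command(commands=[[4.0, [0.05, -4.2, 0], 0], [4.0, [0.05, -4.2, 0], 0], [4.0, [0.05, -4.2, 0], 0], [4.0, [0.05, -4.2, 0], 0], [4.0, [0.05, -4.2, 0], 0], [4.0, [0.05, -4.2, 0], 0], [4.0, [0.05, -4.2, 0], 0], [4.0, [0.05, -4.2, 0], 0], [4.0, [0, 0, 0], 0], [4.0, [0, 0, 0], 0], [4.0, [0, 0, 0], 0]])

```text
clock: 22.9
position: [0.5117, -0.3202, 0.2215]
ee_rot: [0.541, -0.54, -0.456, 0.456]
contact_force: [0.1, 0.1, -0.4]
width: 0.0447
```

```bash
python3 m3.py pics/w8.png .043
```

```text
22.9 [ 0.5117 -0.3202  0.2215] [ 0.1  0.1 -0.4] 0.0447 [-6.750e-01  3.350e-01  1.486e+00  1.000e-03  1.322e+00 -2.077e+00]
spot [ 285  145   64   63 3184] [ 512.7 -320.1] 31.91534423828125 [ 511.8532 -319.9318]
spot [164 149  22  34 218] [ 478.2 -455.8] 16.983020782470703 [ 477.4058  -453.79135]
spot [ 65 190  36  24 472] [ 498.6 -556.1] 17.388776779174805 [ 498.0615 -556.0334]
```

View pics/w8.png

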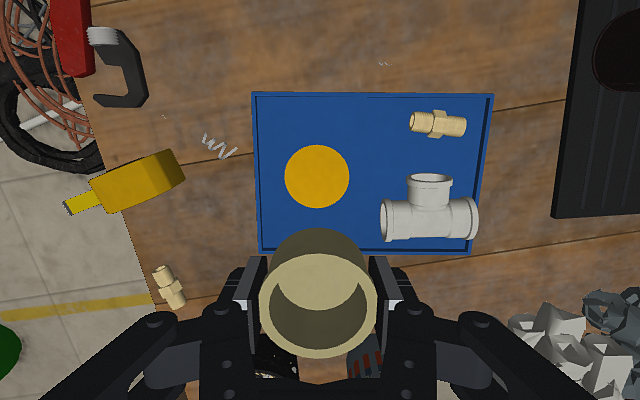

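```bash
python3 m3.py pics/w9.png .2315; python3 - <<'E'
from h import *
im,P,hsv=cloud("top");H,S,V=[hsv[...,i].astype(int) for i in range(3)]
m=(H>20)&(H<27)&(S>200);m[:, :410]=0;m[:,445:]=0;m[:150]=0;m[190:]=0
cv2.imwrite("pics/t9.png",cv2.resize(im["pixels"][125:215,180:460][:,:,::-1],None,fx=2.85,fy=2.85))
E
```

```text
22.95 [ 0.5119 -0.32    0.2216] [ 0.5 -0.2  0.1] 0.0446 [-6.740e-01  3.340e-01  1.486e+00  1.000e-03  1.322e+00 -2.078e+00]
cap [ 258  248  120  111 4799] [ 511.1 -318.7] 24.078596115112305 0.2308954370269025
spot [ 284  145   65   63 3176] [ 512.5 -320.1] 31.797611236572266 [ 511.86145 -319.94547]
spot [163 148  22  35 226] [ 478.1 -454.9] 17.197851181030273 [ 477.5283  -453.91174]
spot [ 64 190  37  24 473] [ 498.3 -556.3] 17.8264217376709 [ 498.09506 -556.0486 ]
```

View pics/t9.png

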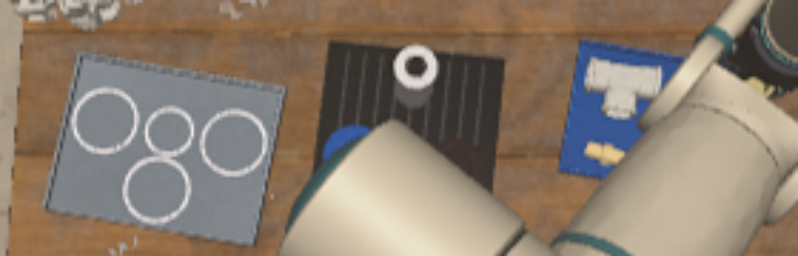

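>>> arm_command(commands=[[4.0, [0.1, -0.1, -2.0], 0], [4.0, [0, 0, -5.0], 0], [4.0, [0, 0, -5.0], 0], [4.0, [0, 0, -4.0], 0], [4.0, [0, 0, -1.5], 0], [4.0, [0, 0, -0.5], 0], [4.0, [0, 0, -0.4], 0], [4.0, [0, 0, -0.2], 0], [4.0, [0, 0, -0.1], 0], [4.0, [0, 0, -0.1], 0], [4.0, [0, 0, 0], 0]])

```text
clock: 24.15
position: [0.5133, -0.3227, 0.034]
ee_rot: [-0.54, 0.541, 0.456, -0.456]
contact_force: [0.0, -0.2, 0.2]
width: 0.0449
```

```bash
python3 - <<'E'
from h import *
st()
im=manip.get_image("wrist");cv2.imwrite("pics/w10.png",im["pixels"][:,:,::-1])
E
```

```text
24.15 [ 0.5133 -0.3227  0.034 ] [ 0.  -0.2  0.2] 0.0449 [-0.676  0.507  1.723  0.     0.91  -2.078]
```

View pics/w10.png

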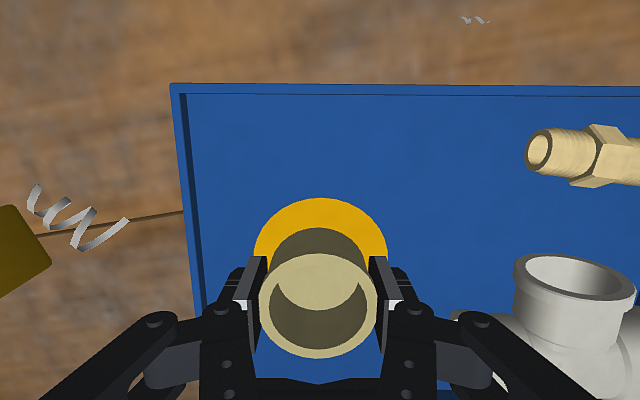

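>>> arm_command(commands=[[4.0, [0, 0.1, -0.1], 0], [4.0, [0, 0, -0.1], 0], [4.0, [0, 0, -0.1], 0], [4.0, [0, 0, 0], 0]])

```text
clock: 24.6
position: [0.513, -0.3214, 0.031]
ee_rot: [-0.54, 0.54, 0.456, -0.456]
contact_force: [-1.7, -0.2, 4.7]
width: 0.0444
```

>>> arm_command(commands=[[5.0, [0, 0, 0], 0], [6.5, [0, 0, 0], 0], [6.5, [0, 0, 0], 0], [6.5, [0, 0, 2.0], 0], [6.5, [0, 0, 5.0], 0], [6.5, [0, 0, 5.0], 0], [6.5, [0, 0, 5.0], 0], [6.5, [0, 0, 4.0], 0], [8.5, [0, 0, 0], 0], [8.5, [0, 0, 0], 0]])

```text
clock: 25.6
position: [0.5133, -0.3216, 0.2413]
ee_rot: [-0.54, 0.541, 0.456, -0.456]
contact_force: [-0.4, -0.4, -0.5]
width: 0.0847
```

```bash
python3 m3.py pics/w11.png .041
```

```text
25.6 [ 0.5133 -0.3216  0.2413] [-0.4 -0.4 -0.5] 0.0847 [-0.675  0.325  1.451  0.     1.364 -2.077]
cap [294 154  49  48 637] [ 512.8 -320.1] 23.0087890625 0.04043613944951532
spot [ 288  140   61   53 1005] [ 512.1 -319.7] 31.724262237548828 [ 499.29065 -317.5397 ]
spot [174 143  20  33 195] [ 477.9 -454.2] 16.967885971069336 [ 477.34845 -453.63342]
spot [ 80 182  35  24 448] [ 498.6 -554.9] 17.90553855895996 [ 497.84073 -554.8299 ]
```

View pics/w11.png

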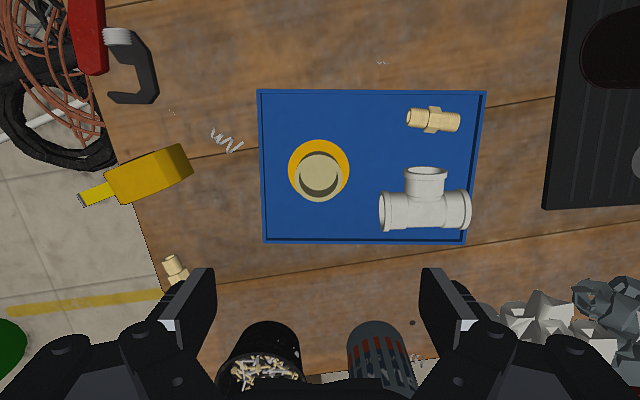

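>>> arm_command(commands=[[8.5, [-0.83, 3.67, 0], 0], [8.5, [-0.83, 3.67, 0], 0], [8.5, [-0.83, 3.67, 0], 0], [8.5, [-0.83, 3.67, 0], 0], [8.5, [-0.83, 3.67, 0], 0], [8.5, [-0.83, 3.67, 0], 0], [8.5, [-0.83, 3.67, 0], 0], [8.5, [-0.83, 3.67, 0], 0], [8.5, [0, 0, -3.0], 0], [8.5, [0, 0, -3.0], 0], [8.5, [0, 0, 0], 0], [8.5, [0, 0, 0], 0]])

```text
clock: 26.85
position: [0.4457, -0.0277, 0.1792]
ee_rot: [0.541, -0.539, -0.455, 0.457]
contact_force: [0.3, -0.0, 0.9]
width: 0.0853
```

```bash
python3 m2.py pics/w12.png
```

```text
26.85 [ 0.4457 -0.0277  0.1792] [ 0.3 -0.   0.9] 0.0853 [-0.218  0.139  1.871  0.     1.135 -1.62 ]
ring [124   9  24  26 453] [ 294.9 -140.4] 6.4
ring [276  19  54  58 462] [334.1 -19.1] 19.6
ring [572 146  68  88 926] [491.9 229.7] 36.9
ring [113 301  33  21 473] [ 536.1 -226.6] 10.1
```

View pics/w12.png

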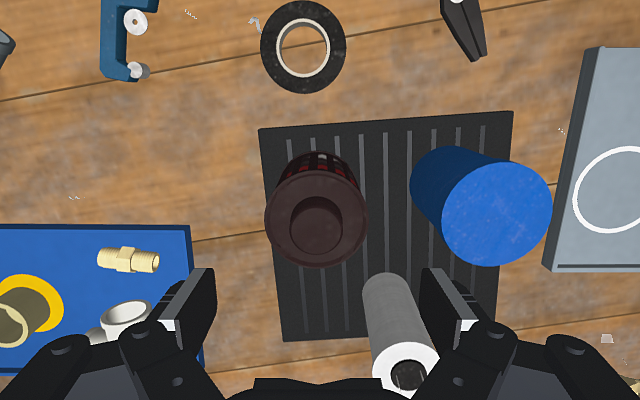

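>>> arm_command(commands=[[8.5, [0, 0, -4.0], 0], [8.5, [0, 0, -4.0], 0], [8.5, [0, 0, -2.0], 0], [8.5, [0, 0, -1.7], 0], [8.5, [0, 0, 0], 0], [6.3, [0, 0, 0], 0], [6.3, [0, 0, 0], 0], [6.3, [0, 0, 0], 0], [6.3, [0, 0, 0], 0], [6.3, [0, 0, 0], 0]], grip_force=50)

```text
clock: 27.9
position: [0.4482, -0.0284, 0.0649]
ee_rot: [-0.539, 0.542, 0.457, -0.455]
contact_force: [-0.6, -0.7, 7.4]
width: 0.0672
```

>>> arm_command(commands=[[6.3, [0, 0, 1.0], 0], [6.3, [0, 0, 3.0], 0], [6.3, [0, 0, 5.0], 0], [6.3, [0, 0, 5.0], 0], [6.3, [0.7, 4.1, 1.0], 0], [6.3, [0.7, 4.1, 0], 0], [6.3, [0.7, 4.1, 0], 0], [6.3, [0.7, 4.1, 0], 0], [6.3, [0.7, 4.1, 0], 0], [6.3, [0.7, 4.1, 0], 0], [6.3, [0.7, 4.1, 0], 0], [6.3, [0.7, 4.1, 0], 0]])

```text
clock: 29.1
position: [0.5017, 0.3018, 0.2133]
ee_rot: [0.54, -0.54, -0.456, 0.457]
contact_force: [1.0, 0.7, -3.5]
width: 0.0672
```

>>> arm_command(commands=[[6.3, [0.7, 4.1, 0], 0], [6.3, [0.7, 4.1, 0], 0], [6.3, [0, 0, 0], 0], [6.3, [0, 0, -3.0], 0], [6.3, [0, 0, -5.0], 0], [6.3, [0, 0, -3.0], 0], [6.3, [0, 0, -2.0], 0], [6.3, [0, 0, -1.0], 0], [6.3, [0, 0, -0.5], 0], [6.3, [0, 0, 0], 0], [6.3, [0, 0, 0], 0]])

```text
clock: 30.2
position: [0.5174, 0.3826, 0.0697]
ee_rot: [-0.54, 0.541, 0.457, -0.455]
contact_force: [0.3, 0.5, -3.8]
width: 0.0672
```

```bash
python3 m2.py pics/w13.png
```

```text
30.2 [0.5174 0.3826 0.0697] [ 0.3  0.5 -3.8] 0.0672 [ 0.529  0.513  1.598  0.     1.028 -0.873]
ring [  83   24  155  160 3595] [435.2 317. ] 36.9
ring [ 245  169  137   77 1207] [517.5 381.7] 37.5
ring [   0  170  112  128 1781] [491.6 229.7] 36.9
ring [ 126  188  103   94 1789] [504.2 305.5] 26.9
```

View pics/w13.png

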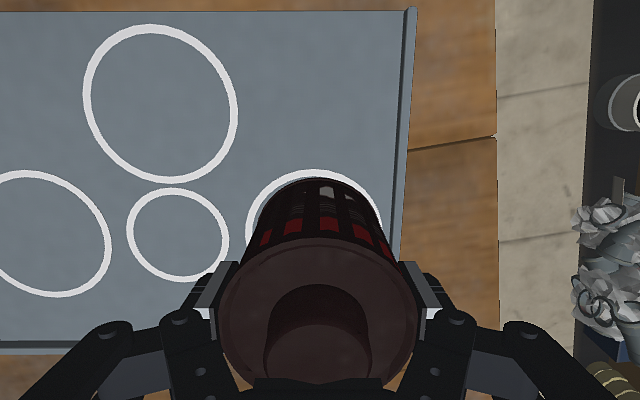

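>>> arm_command(commands=[[6.3, [0, -0.05, -0.2], 0], [6.3, [0, 0, -0.1], 0], [6.3, [0, 0, -0.1], 0], [6.3, [0, 0, 0], 0]])

```text
clock: 30.65
position: [0.5167, 0.3817, 0.065]
ee_rot: [-0.54, 0.54, 0.456, -0.456]
contact_force: [0.4, 0.3, 0.7]
width: 0.0672
```

>>> arm_command(commands=[[6.3, [0.05, 0, -0.1], 0], [6.3, [0, 0, 0], 0]])

```text
clock: 30.85
position: [0.5168, 0.3817, 0.065]
ee_rot: [0.54, -0.54, -0.456, 0.456]
contact_force: [-3.7, -1.0, 7.8]
width: 0.0674
```

>>> arm_command(commands=[[7.0, [0, 0, 0], 0], [8.5, [0, 0, 0], 0], [8.5, [0, 0, 0], 0], [8.5, [0, 0, 0], 0], [8.5, [0, 0, 2.0], 0], [8.5, [0, 0, 5.0], 0], [8.5, [0, 0, 5.0], 0], [8.5, [0, 0, 4.0], 0], [8.5, [0, 0, 2.0], 0], [8.5, [0, 0, 0], 0]])

```text
clock: 31.85
position: [0.5188, 0.3827, 0.2475]
ee_rot: [-0.54, 0.541, 0.459, -0.453]
contact_force: [1.2, -0.1, 0.1]
width: 0.085
```

```bash
python3 m2.py pics/w14.png
```

```text
31.85 [0.5188 0.3827 0.2475] [ 1.2 -0.1  0.1] 0.085 [ 0.528  0.378  1.354  0.     1.401 -0.874]
ring [196  56  79  82 731] [434.9 317. ] 36.9
ring [129 131  75  73 643] [491.2 229.8] 36.9
ring [277 131  74  37 252] [516.8 381.8] 37.4
ring [213 141  55  54 476] [503.9 305.6] 27.0
```

>>> arm_command(commands=[[8.5, [-0.72, -3.73, 0], 0], [8.5, [-0.72, -3.73, 0], 0], [8.5, [-0.72, -3.73, 0], 0], [8.5, [-0.72, -3.73, 0], 0], [8.5, [-0.72, -3.73, 0], 0], [8.5, [-0.72, -3.73, 0], 0], [8.5, [-0.72, -3.73, 0], 0], [8.5, [-0.72, -3.73, 0], 0], [8.5, [0, 0, -3.0], 0], [8.5, [0, 0, -3.0], 0], [8.5, [0, 0, 0], 0], [8.5, [0, 0, 0], 0]])

```text
clock: 33.1
position: [0.4586, 0.0833, 0.1821]
ee_rot: [0.541, -0.54, -0.455, 0.457]
contact_force: [-0.6, 0.5, 0.8]
width: 0.0851
```

```bash
python3 m2.py pics/w15.png; python3 -c "
import cv2,numpy as np
cv2.imwrite('pics/c1.png',np.hstack([cv2.resize(cv2.imread('pics/w%d.png'%i),(400,250)) for i in (14,15)]))"
```

```text
33.1 [0.4586 0.0833 0.1821] [-0.6  0.5  0.8] 0.0851 [ 0.03   0.165  1.83   0.     1.15  -1.372]
ring [132  28  53  57 420] [333.8 -21.6] 19.6
ring [ 545   63   95   99 1482] [435.5 317.4] 37.0
ring [ 443  152   90   86 1301] [491.9 229.9] 37.0
ring [542 164  67  64 942] [504.7 306. ] 27.0
ring [617 166  23  70 394] [517.5 380.7] 35.9
ring [  0 305  31  19 358] [ 534.9 -228.6] 9.7
```

View pics/c1.png

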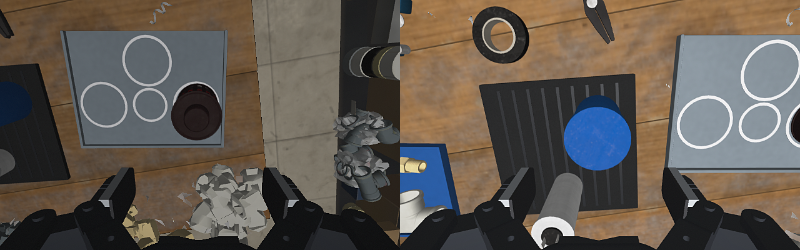

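>>> arm_command(commands=[[8.5, [-0.04, 0, -4.0], 0], [8.5, [0, 0, -4.0], 0], [8.5, [0, 0, -2.5], 0], [8.5, [0, 0, -1.7], 0], [8.5, [0, 0, 0], 0], [6.2, [0, 0, 0], 0], [6.2, [0, 0, 0], 0], [6.2, [0, 0, 0], 0], [6.2, [0, 0, 0], 0], [6.2, [0, 0, 0], 0]], grip_force=50)

```text
clock: 34.15
position: [0.4604, 0.083, 0.0631]
ee_rot: [-0.539, 0.541, 0.457, -0.455]
contact_force: [-0.9, -3.0, 6.6]
width: 0.0658
```

>>> arm_command(commands=[[6.2, [0, 0, 1.0], 0], [6.2, [0, 0, 3.0], 0], [6.2, [0, 0, 5.0], 0], [6.2, [0, 0, 5.0], 0], [6.2, [-0.4, 3.9, 0], 0], [6.2, [-0.4, 3.9, 0], 0], [6.2, [-0.4, 3.9, 0], 0], [6.2, [-0.4, 3.9, 0], 0], [6.2, [-0.4, 3.9, 0], 0], [6.2, [-0.4, 3.9, 0], 0], [6.2, [0, 0, 0], 0], [6.2, [0, 0, -3.0], 0]])

```text
clock: 35.35
position: [0.4372, 0.3201, 0.1748]
ee_rot: [-0.539, 0.54, 0.46, -0.454]
contact_force: [1.2, -0.5, -4.4]
width: 0.0658
```

>>> arm_command(commands=[[6.2, [0, 0, -4.0], 0], [6.2, [0, 0, -4.0], 0], [6.2, [0, 0, -1.5], 0], [6.2, [0, 0, -0.8], 0], [6.2, [0, 0, -0.2], 0], [6.2, [0, 0, 0], 0], [6.2, [0, 0, 0], 0]])

```text
clock: 36.05
position: [0.4361, 0.3177, 0.0677]
ee_rot: [-0.54, 0.541, 0.457, -0.455]
contact_force: [0.3, 0.6, -3.4]
width: 0.0654
```

```bash
python3 m2.py pics/w16.png
```

```text
36.05 [0.4361 0.3177 0.0677] [ 0.3  0.6 -3.4] 0.0654 [ 0.501  0.387  1.841  0.     0.911 -0.901]
ring [ 245  169  139   81 1499] [435.3 317. ] 37.0
ring [130 287  65  37 435] [485.7 227.6] 31.2
ring [440 286  61  37 260] [515.1 383.7] 34.9
```

View pics/w16.png

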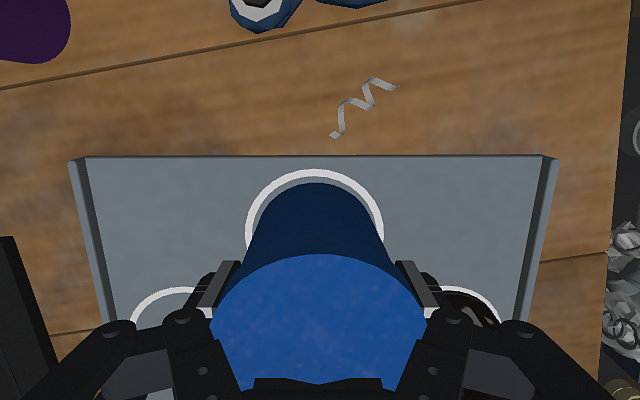

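>>> arm_command(commands=[[6.2, [0, 0, -0.15], 0], [6.2, [0, 0, -0.1], 0], [6.2, [0, 0, -0.1], 0], [6.2, [0, 0, -0.05], 0], [6.2, [0, 0, 0], 0]])

```text
clock: 36.6
position: [0.4352, 0.3173, 0.0631]
ee_rot: [-0.54, 0.54, 0.456, -0.456]
contact_force: [-1.1, -1.8, 4.1]
width: 0.0656
```

>>> arm_command(commands=[[7.0, [0, 0, 0], 0], [8.5, [0, 0, 0], 0], [8.5, [0, 0, 0], 0], [8.5, [0, 0, 0], 0], [8.5, [0, 0, 2.0], 0], [8.5, [0, 0, 5.0], 0], [8.5, [0, 0, 5.0], 0], [8.5, [0, 0, 4.0], 0], [8.5, [0, 0, 2.0], 0], [8.5, [0, 0, 0], 0]])

```text
clock: 37.6
position: [0.4369, 0.3184, 0.2461]
ee_rot: [-0.54, 0.541, 0.459, -0.453]
contact_force: [-0.2, -0.5, -0.5]
width: 0.0844
```

>>> arm_command(commands=[[8.5, [1.54, -3.73, 0], 0], [8.5, [1.54, -3.73, 0], 0], [8.5, [1.54, -3.73, 0], 0], [8.5, [1.54, -3.73, 0], 0], [8.5, [1.54, -3.73, 0], 0], [8.5, [1.54, -3.73, 0], 0], [8.5, [1.54, -3.73, 0], 0], [8.5, [1.54, -3.73, 0], 0], [8.5, [0, 0, 0], 0], [8.5, [0, 0, 0], 0]])

```text
clock: 38.6
position: [0.5577, 0.0182, 0.2405]
ee_rot: [0.542, -0.54, -0.455, 0.456]
contact_force: [-0.0, 0.1, 1.1]
width: 0.0851
```

```bash
python3 m2.py pics/w17.png
```

```text
38.6 [0.5577 0.0182 0.2405] [-0.   0.1  1.1] 0.0851 [-9.200e-02  2.570e-01  1.552e+00  1.000e-03  1.336e+00 -1.492e+00]
ring [581   0  59  32 362] [436.8 316.6] 35.1
ring [ 484   23   84   88 1176] [491.3 230. ] 37.0
ring [575  34  64  66 845] [504.  306.1] 27.0
ring [118 208  17  26 369] [ 574.4 -192.4] 9.1
```

View pics/w17.png

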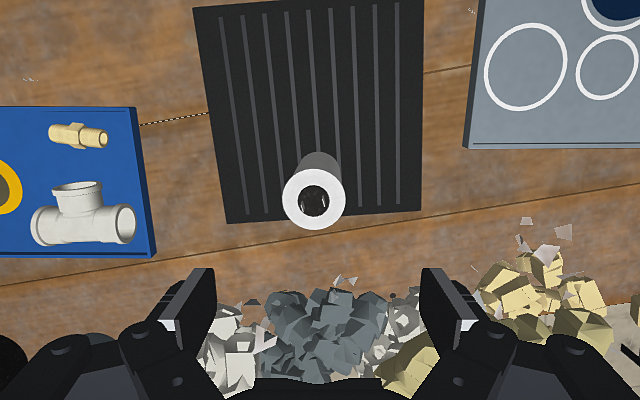

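>>> arm_command(commands=[[8.5, [0, 0, -4.0], 0], [8.5, [0, 0, -4.0], 0], [8.5, [0, 0, -4.0], 0], [8.5, [0, 0, -2.5], 0], [8.5, [0, 0, -1.7], 0], [8.5, [0, 0, 0], 0], [4.0, [0, 0, 0], 0], [4.0, [0, 0, 0], 0], [4.0, [0, 0, 0], 0], [4.0, [0, 0, 0], 0], [4.0, [0, 0, 0], 0], [4.0, [0, 0, 0], 0]], grip_force=40)

```text
clock: 39.85
position: [0.5593, 0.0188, 0.0818]
ee_rot: [-0.54, 0.541, 0.457, -0.455]
contact_force: [-1.7, -0.0, 5.8]
width: 0.0467
```

```bash
python3 m2.py pics/w18.png
```

```text
39.85 [0.5593 0.0188 0.0818] [-1.7 -0.   5.8] 0.0467 [-0.091  0.394  1.78   0.     0.964 -1.493]
ring [ 584    0   56  187 5976] [519.  195.5] 26.0
ring [  0 287  10  42 312] [ 576.8 -194.7] 10.1
```

>>> arm_command(commands=[[4.0, [0, 0, 1.0], 0], [4.0, [0, 0, 3.0], 0], [4.0, [0, 0, 5.0], 0], [4.0, [0, 0, 5.0], 0], [4.0, [-1.1, 3.5, 0], 0], [4.0, [-1.1, 3.5, 0], 0], [4.0, [-1.1, 3.5, 0], 0], [4.0, [-1.1, 3.5, 0], 0], [4.0, [-1.1, 3.5, 0], 0], [4.0, [-1.1, 3.5, 0], 0], [4.0, [0, 0, 0], 0], [4.0, [0, 0, -3.0], 0]])

```text
clock: 41.1
position: [0.4947, 0.2306, 0.1938]
ee_rot: [-0.538, 0.541, 0.46, -0.454]
contact_force: [1.1, 0.2, -2.9]
width: 0.0463
```

>>> arm_command(commands=[[4.0, [0, 0, -4.0], 0], [4.0, [0, 0, -4.0], 0], [4.0, [0, 0, -1.5], 0], [4.0, [0, 0, -0.8], 0], [4.0, [0, 0, -0.2], 0], [4.0, [0, 0, 0], 0], [4.0, [0, 0, 0], 0]])

```text
clock: 41.8
position: [0.4934, 0.2291, 0.0866]
ee_rot: [-0.54, 0.541, 0.457, -0.455]
contact_force: [-0.6, 0.6, -2.6]
width: 0.0465
```

```bash
python3 m2.py pics/w19.png
```

```text
41.8 [0.4934 0.2291 0.0866] [-0.6  0.6 -2.6] 0.0465 [ 0.307  0.369  1.809  0.     0.961 -1.095]
ring [ 385   26   89  147 1582] [435.2 317. ] 37.0
ring [ 252  160  128   99 1661] [491.5 229.5] 37.0
ring [ 395  177   95   88 1608] [504.2 305.5] 27.0
ring [504 205  48  74 575] [517.8 379.8] 35.4
```

View pics/w19.png

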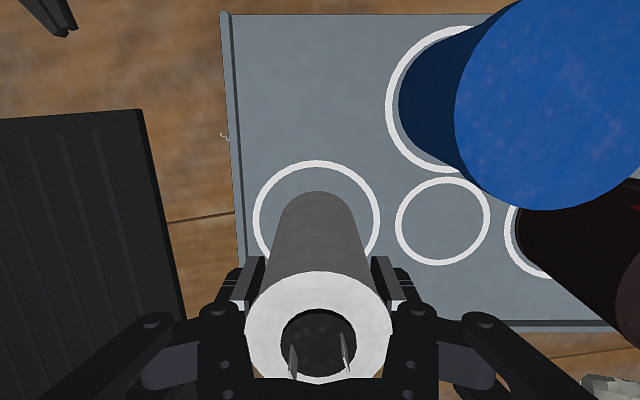

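>>> arm_command(commands=[[4.0, [-0.05, 0, -0.2], 0], [4.0, [0, 0, -0.15], 0], [4.0, [0, 0, -0.1], 0], [4.0, [0, 0, -0.05], 0], [4.0, [0, 0, 0], 0]])

```text
clock: 42.35
position: [0.4923, 0.2289, 0.0818]
ee_rot: [-0.54, 0.541, 0.457, -0.456]
contact_force: [-1.4, -1.1, 7.1]
width: 0.0463
```

Seated. I'll release it, rise, and back off to a height from which the whole tray can be seen.

>>> arm_command(commands=[[6.0, [0, 0, 0], 0], [8.5, [0, 0, 0], 0], [8.5, [0, 0, 0], 0], [8.5, [0, 0, 0], 0], [8.5, [0, 0, 2.0], 0], [8.5, [0, 0, 5.0], 0], [8.5, [0, 0, 5.0], 0], [8.5, [0, 0, 5.0], 0], [8.5, [-1.0, 1.6, 5.0], 0], [8.5, [-2.0, 3.2, 5.0], 0], [8.5, [-2.0, 3.2, 1.0], 0], [8.5, [0, 0, 0], 0]])

```text
clock: 43.55
position: [0.4451, 0.3049, 0.3499]
ee_rot: [0.54, -0.539, -0.459, 0.455]
contact_force: [-0.2, -0.5, -0.4]
width: 0.0852
```

>>> arm_command(commands=[[8.5, [0, 0, 0], 0], [8.5, [0, 0, 0], 0]])

```text
clock: 43.75
position: [0.4465, 0.3006, 0.3459]
ee_rot: [-0.54, 0.541, 0.455, -0.457]
contact_force: [-0.3, -0.4, -0.5]
width: 0.0852
```

```bash
python3 - <<'E'
from h import *
st()
im,P,hsv=cloud("wrist");cv2.imwrite("pics/w20.png",im["pixels"][:,:,::-1])
np.savez("w1.npz",pixels=im["pixels"],P=P,R=im["R"],t=im["t"],intrinsics=im["intrinsics"])
E
python3 m1.py
python3 - <<'E'
from h import *
im=manip.get_image("top");cv2.imwrite("pics/t20.png",cv2.resize(im["pixels"][125:215,180:460][:,:,::-1],None,fx=2.85,fy=2.85))
E
```

```text
43.75 [0.4465 0.3006 0.3459] [-0.3 -0.4 -0.5] 0.0852 [ 4.640e-01  1.820e-01  1.395e+00 -1.000e-03  1.567e+00 -9.380e-01]
stock ((484.7467956542969, 306.958740234375), (256.3302001953125, 189.74285888671875), 80.3563003540039) face z 0.009707938197387043
blue 3192 [432.6 317.3] 33.7 z 0.1015 cloud mid [0.4331 0.3175]
dark body 1981 [474.9 366.8] 77.2 z 0.0872 cloud mid [0.4771 0.3743]
dark cap 1352 [467.2 361. ] 68.4 z 0.1029 cloud mid [0.4687 0.3617]
capacitor 1485 [487.4 228.3] 24.6 z 0.1124 cloud mid [0.489  0.2266]
[0.10975727 0.11244602 0.11580883] [0.08493364 0.08692602 0.08927769 0.10196953 0.10560063]Traceback (most recent call last):
  File "m1.py", line 17, in <module>
    circ(roi&(H>18)&(H<32)&(S>60)&(P[...,2]>.035)&(P[...,2]<.055),.043,"cap top")
    ~~~~^^^^^^^^^^^^^^^^^^^^^^^^^^^^^^^^^^^^^^^^^^^^^^^^^^^^^^^^^^^^^^^^^^^^^^^^^
  File "m1.py", line 11, in circ
    r=cv2.minEnclosingCircle(rays(m,h)); print(n,m.sum(),np.round(r[0],1),round(r[1],1), "z",np.nanmedian(P[m][:,2]).round(4), "cloud mid",((np.nanmin(P[m],0)+np.nanmax(P[m],0))/2)[:2].round(4))
cv2.error: OpenCV(4.12.0) /io/opencv/modules/imgproc/src/shapedescr.cpp:201: error: (-215:Assertion failed) count >= 0 && (depth == CV_32F || depth == CV_32S) in function 'minEnclosingCircle'
```

View pics/w20.png

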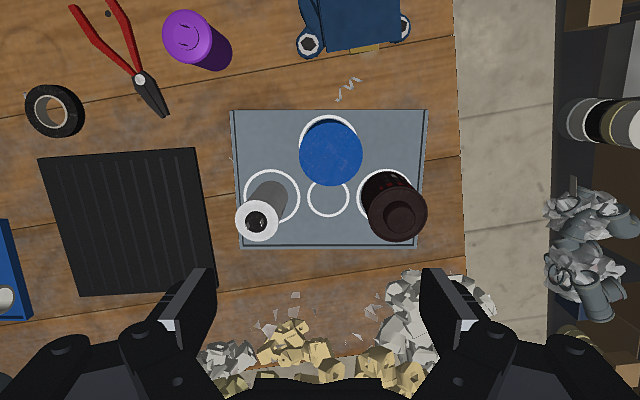

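View pics/t20.png

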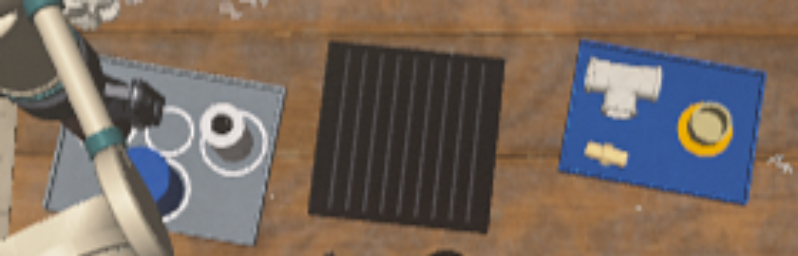

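```bash
cp m1.py m4.py; sed -i '/^circ(roi&(H>18/d;/^m=roi&(S<40)/,$d' m4.py; python3 m2.py pics/w21.png; python3 - <<'E'
from h import *
im,P,hsv=cloud("wrist")
np.savez("w1.npz",pixels=im["pixels"],P=P,R=im["R"],t=im["t"],intrinsics=im["intrinsics"])
st()
H,S,V=[hsv[...,i].astype(int) for i in range(3)]
v,u=np.mgrid[0:400,0:640]
m=(V<110)&(u>350)&(u<435)&(v>165)&(v<250)&(abs(P[...,2]-.0872)<.004)
ys,xs=np.nonzero(m);pts=np.array([ray(im,a,b,.0872)[:2] for a,b in zip(xs,ys)],np.float32)*1000
print("dark shoulder",cv2.minEnclosingCircle(pts))
d=np.load("w1.npz")
E
python3 m4.py
```

```text
43.85 [0.4467 0.3004 0.3458] [ 0.1  1.1 -0.1] 0.0846 [ 0.463  0.182  1.395 -0.     1.567 -0.938]
ring [299 115  58  34 217] [435.7 317.4] 37.4
ring [244 169  56  54 315] [491.5 229.9] 36.9
ring [356 169  56  50 218] [517.3 382.4] 37.5
ring [307 182  43  35 229] [504.4 305.8] 26.9
43.95 [0.4468 0.3005 0.3461] [-0.4 -0.3 -0.1] 0.0853 [ 0.463  0.182  1.394 -0.     1.567 -0.938]
dark shoulder ((515.8599853515625, 382.82232666015625), 34.87261199951172)
stock ((484.65924072265625, 306.9485168457031), (256.1735534667969, 191.05010986328125), 80.3991470336914) face z 0.009710178281615191
blue 3197 [432.7 317.4] 33.8 z 0.1015 cloud mid [0.4331 0.3174]
dark body 1971 [475.1 365.1] 77.9 z 0.0872 cloud mid [0.4772 0.3741]
dark cap 1340 [467. 360.] 69.2 z 0.103 cloud mid [0.4681 0.3616]
capacitor 1483 [486.9 228.1] 24.7 z 0.1125 cloud mid [0.4887 0.2267]
[0.11011775 0.11245481 0.11561728] [0.08516986 0.08695334 0.08918024 0.10190945 0.10571071]
```

```bash
python3 -c "
from rig import manip
print(manip.sign_off())"
```

```text
the job is handed in; nothing more can be done
None
```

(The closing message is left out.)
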